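# Unlock the tray stack and peel off the top tray

### The arm

A 7-joint arm with a two-finger parallel gripper is mounted at the origin on the work surface. World frame = base frame: x ahead of the robot, y to its left, z up, the work surface at z = 0. Lengths are in mm, angles in rad, forces in N, time in s.
With the tool pointing down it reaches from about 425 to 875 mm from the base axis. Payload 8.4 kg.
Tool frame: the origin (TCP) lies midway between the tips of the shut fingers; the grasp point (between the pads) lies 19 mm behind it (manip.grip_point_offset is the distance from the TCP to the grasp point, in mm); z points along the fingers, y is the line along which they close (so a half turn about z gives the same grasp; the last joint's range is limited). The gripper opens to 87 mm and grips with 3 to 60 N. Pads are 19 mm wide; open, the fingers measure 117 mm over their backs; the gripper's body (75 mm by 190 mm) begins 51 mm behind the grasp point.
Start: joints at [1.087, 0.333, 0.04, 1.465, -0.013, 1.343, -0.059], TCP at [243.969, -602.447, 222.546] pointing down, gripper open.
Joint ranges: [-2.58, 2.58], [-0.38, 2.09], [-1.3, 1.39], [0.25, 2.4], [-1.5, 4.64], [0.08, 2.09], [-2.65, 2.65]. Speed limits (rad/s): [2.22, 2.22, 2.79, 2.79, 3.14, 3.14, 3.14].

### API

Orientations are given as a rotation vector (axis times angle).
In Python, from plant import sensors, read_camera, camera_model, sign_off, manip gives the robot as it stands.
- The arm moves only by the tool drive_tool, never from a script. Its arguments are lists of equal length, an entry for each row: "travel": the shift along the tool's x, y, z normalised to -1 to 1, where 1 is 250 mm, a list of three; "yaw": the turn about the tool's z normalised to -1 to 1, where 1 is 2 rad. A call has 1 to 12 rows; each row is the pose to reach, as a shift and turn from the pose commanded when the call began, along the tool's axes at that moment; what a row does not reach only later rows make up. A row lasts 1/10 s, in which the tool goes at most 50 mm and 8.59 degrees, less where a joint would pass 70% of its speed; a pose out of reach is approached as far as the arm can. A call with a number of a shift or a turn outside -1 to 1 is refused whole. A call with a gripper value outside its range is refused whole. "jaw" is the opening, from -1 (shut) to 1 (fully open), set as the call begins (left out, the last holds). The fingers move at their own pace and stop on an object; "squeeze" is the grip in N (left out, the last holds). Time passes only in rows, so rows that repeat a pose let the fingers close. It gives the time, the measured TCP pose, the force, the opening and the grip force at its end, in the units of the state.
- sensors.sense(): the state, without advancing time (a new reading comes with each control period).
- read_camera(name): name is "scene" or "top" or "wrist"; returns (picture, depth): 420x560x3 uint8, red, green, blue; 420x560 float32, mm along the optical axis (not along the pixel's ray), 0 where there is no reading.
- camera_model(name): a dict with "intrinsics" (3x3 intrinsics, pixels), "extrinsics" (4x4, takes a point from camera to world coordinates); the wrist camera has in their place "T_tool_cam" (4x4, takes a point from camera to tool coordinates, whose origin is the TCP and whose axes are the flange's). Camera axes: x right, y down, z forward; pixel columns grow to the right and rows downward; lengths in mm; the calibration is good to about 2 mm. A picture is of the moment at which its call begins: read the wrist's pose just before it. camera_model takes no time and is no camera call.
- sign_off(): hands the job in; it is judged then, once.
The state is a dict: "time": time; "joint_pos": joint angles; "qd": joint speeds; "tau": joint torques, N m; "tcp_pos": TCP position; "tool_rot": TCP orientation; "wrist_force": force on the tool from outside, world axes, zero at the start; "ft_torque": the same for the moment, N m; "width": finger opening in mm; "finger_force": force on a finger pad.
Only numpy, scipy, OpenCV 4.12 (cv2) and the standard library are available. Lean on these libraries where they do the work, as an engineer would, in place of code of your own. Each camera call takes 0.05 s, during which the arm holds its last target. There are 200 camera calls.

### The job

With the stubby fork key, turn the retaining screw beside the stack of clinging steel trays anticlockwise to its stop, keeping the gripper itself off the rack and screw, and stand the key back upright on the bench. Then peel off the top tray by its lug, that corner well up while the far corner is still down, so that the tray beneath stays in the rack; leave the other things where they are. Finish while holding the tray still and roughly level, centred over the round turntable, a hand's breadth above it.

Things in the scene. Friction and masses are not known exactly. Their poses are not given: they have to be found in the camera images.
- nest: Fixed steel rack: plate 200 (x) x 130 (y) x 12 mm, x -85..115 in its own frame, with three nested trays on it (the lowest fixed) and the retaining screw's post on the +x side. Origin: underside of the plate, below the centre of the trays. Level, yaw varies; it stands left or right of the robot.
- keeper (a joint): Angle of the captive retaining screw, rad: 0 = locked (its tab reaches 8 mm over the top tray's rim), grows anticlockwise seen from above, stops at 1.4 (tab clear). Starts at 0 to 0.12. Light friction, 0.04 N m; stays where left. Tab: 12 mm wide, 4 mm thick, top 44 mm above the bench.
- screw_head (a point): Top centre of the screw's head, on its vertical axis, 56 mm above the bench, 80 mm from the rack's origin along the rack's +x. The head is an upright steel bar 26 mm long, 8 mm thick, 12 mm tall, standing on the tab; at joint value 0 its length lies along the rack's x axis, and it turns with the screw.
- top: Top tray, a loose folded steel pan, 0.25 kg: rim 124 (x) x 104 (y) mm, 17 mm tall, axes as the rack's. Origin: underside of its floor, centre; 22 mm above the bench. It clings to the tray beneath: six small spring clips of that tray (two a long side, one a short side) lean over its rim, each about 1 N until raised some 5 mm. A level pull may drag that tray along.
- top_lug (a point): Centre of the top of the top tray's upright lug, at (-73.3, 63.3, 51) mm in the tray's frame, 73 mm above the bench, outboard of its (-x, +y) corner. Lug: 34 mm tall above the rim; 24 mm wide along the outward diagonal, own (-1, +1); 12 mm thick along own (+1, +1).
- top_far (a point): Lower edge of the top tray's far rim corner, diagonally across from its lug: (62, -52, 12) mm in the tray's frame, 34 mm above the bench at the start.
- second: Tray beneath the top one, 0.6 kg, same shape, lying loose in the rack's fixed lowest tray; its lug stands at its (+x, -y) corner, near the screw, 5 mm lower than the top tray's. Origin: underside of its floor, centre, 17 mm above the bench. It must stay in the rack.
- key: Stubby steel fork key, 0.25 kg, 74 mm tall, standing on its two prongs. Origin: centre of its underside. Prongs 24 mm long (x), 7 mm thick, 14 mm tall, an 11 mm gap between them in y; round hub of radius 15 mm from 14 to 34 mm up; flat handle 40 (x) x 10 (y) mm from 34 to 74 mm up. The gap drops over the screw's bar, key's x along the bar.
- turntable: Fixed round welding turntable, disc radius 85 mm, its flat top 52 mm above the bench, small motor box on its +x side. Origin: on the disc's axis, at bench level.
- bb_shell: Bystander: short steel tube standing on end, 40 mm diameter, 68 mm tall; origin centre of its underside.
- hub: Bystander: aluminium wheel hub standing on end, 56 mm flange diameter, 60 mm tall; origin centre of its underside.
- wrench: Bystander: steel wrench lying on the bench; origin at its middle, on its underside.
Mind the look-alikes: they are no part of the job. Leave any purple look-alike of the turntable alone.

How it is judged (in metres and radians):
On the way, in this order (a step that is already met when the one before it is completed fails the run):
1. the screw is turned to its stop (at least 1.2 rad) (value of joint keeper above 1.2 rad), for 0.1 s.
2. the key stands upright on the bench, let go (height (world z) of key below 0.008 m and angle between key's own z axis and vertical below 0.15 rad and value of joint keeper above 1.2 rad and contact force between the fingers and key below 0.1 N), for 0.2 s.
3. the lug's corner is raised by 12 mm or more while the far corner is still within 8 mm of its place, the tray beneath staying put (height (world z) of top_lug above 0.085 m and height (world z) of top_far below 0.042 m and distance of second from where it was at the start of the episode below 0.012 m), for 0.05 s.
At the end, for the whole second after the job is handed in: The top tray is held still by the fingers alone, underside 60 mm or more above the turntable and under 320 mm above the bench, centre within 50 mm of its axis, tilt under 0.4 rad; tray beneath within 12 mm of its start, screw past 1.2 rad, key upright on the bench (height (world z) of top between 0.112 and 0.32 m and horizontal distance between top and turntable below 0.05 m and angle between top's own z axis and vertical below 0.4 rad and linear speed of top below 0.03 m/s and contact force between the fingers and top above 1 N and contact force between top and turntable below 0.1 N and contact force between top and nest below 0.1 N and contact force between top and second below 0.1 N and distance of second from where it was at the start of the episode below 0.012 m and value of joint keeper above 1.2 rad and height (world z) of key below 0.008 m and angle between key's own z axis and vertical below 0.15 rad); the arm keeps its last pose, push and grip.
It fails at once if the tray beneath is dragged out of its place (12 mm) (not (distance of second from where it was at the start of the episode below 0.012 m)).
It fails at once if the gripper itself pushes on the rack or its screw (over 3 N) (contact force between any of the arm, the fingers and nest above 3 N).
It fails at once if a bystander is shifted by more than 30 mm (distance of any of bb_shell, hub, wrench from where it was at the start of the episode above 0.03 m).
It also fails if it takes over 72 s, if anything falls off the work surface, if the arm or the gripper's body presses on something with over 40 N, if the wrist force passes 120 N, or if a joint passes its speed limit or range.

## Working session

There is one attempt and no reset: what is moved stays moved. The work goes in short steps, Python scripts to look and compute and a tool call to move; the robot and the scene stay as the last step left them, time stands still between calls to the robot, and variables do not carry over. Pictures are saved under pics/ and viewed, at most 10 in all, crops included, and the job is handed in when it is done.

Besides the shell and the picture viewer there is one more tool, called after ">>>" as name(argument=value, ...), one argument or row to a line, values as JSON. drive_tool: Moves the arm, as the interface text tells. Scaled input: -1 to 1 covers 250 mm each way for a shift and 2 rad each way for a turn. Its arguments: {"type":"object","properties":{"travel":{"type":"array"},"yaw":{"type":"array"},"jaw":{"type":"number"},"squeeze":{"type":"number"}},"required":["travel","yaw"]}

```bash
ls; mkdir -p pics
python3 - <<'E'
from plant import *
import cv2,numpy as np
print(sensors.sense()); print(manip)
for n in("top","scene"):
    p,d=read_camera(n); cv2.imwrite(f"pics/{n}0.png",p[:,:,::-1]); np.save(f"pics/{n}0.npy",d)
    m=camera_model(n);print(n,{k:np.round(v,3).tolist() if not isinstance(v,str) else v for k,v in m.items()})
print(camera_model("wrist"))
E
```

```text
pics
{'time': 0.0, 'joint_pos': array([ 1.08680391,  0.33395545,  0.03985285,  1.46626681, -0.0134224 ,
        1.34329144, -0.0585028 ]), 'qd': array([-0.00181692, -0.00017809, -0.00134599,  0.00152038,  0.00044072,
       -0.00172505, -0.00210019]), 'tau': array([-1.12786706e-04, -6.56360221e+01,  1.33555960e+00, -4.03797233e+01,
       -5.96691691e-02,  4.48397489e-02,  1.33944818e-04]), 'tcp_pos': array([ 243.80510428, -602.03944394,  221.63236503]), 'tool_rot': array([-3.08205160e+00, -6.00393227e-01,  6.27690821e-04]), 'wrist_force': array([-0.21059905,  1.23998389, -0.17932969]), 'ft_torque': array([0.02298636, 0.02612744, 0.0008434 ]), 'finger_force': 0.0, 'width': 86.83485327348934}
<Robot object at 0x7f98d53d7b60>
top {'intrinsics': [[534.07, 0.0, 277.94], [0.0, 534.07, 214.38], [0.0, 0.0, 1.0]], 'extrinsics': [[0.004, -0.999, 0.042, 388.893], [-1.0, -0.003, 0.013, -70.254], [-0.013, -0.042, -0.999, 1554.184], [0.0, 0.0, 0.0, 1.0]]}
scene {'intrinsics': [[511.621, 0.0, 291.95], [0.0, 511.621, 205.445], [0.0, 0.0, 1.0]], 'extrinsics': [[-0.672, 0.589, -0.448, 963.827], [0.74, 0.527, -0.418, 387.589], [-0.01, -0.613, -0.79, 939.779], [0.0, 0.0, 0.0, 1.0]]}
{'intrinsics': array([[305.37011501,   0.        , 277.12813793],
       [  0.        , 305.37011501, 213.47605093],
       [  0.        ,   0.        ,   1.        ]]), 'T_tool_cam': array([[-8.20929970e-05, -9.68989735e-01, -2.47100964e-01,
         6.82556125e+01],
       [ 9.99999785e-01, -2.40173408e-04,  6.09599353e-04,
         1.01700452e-01],
       [-6.50042597e-04, -2.47100861e-01,  9.68989547e-01,
        -1.61807573e+02],
       [ 0.00000000e+00,  0.00000000e+00,  0.00000000e+00,
         1.00000000e+00]])}
```

View pics/top0.png

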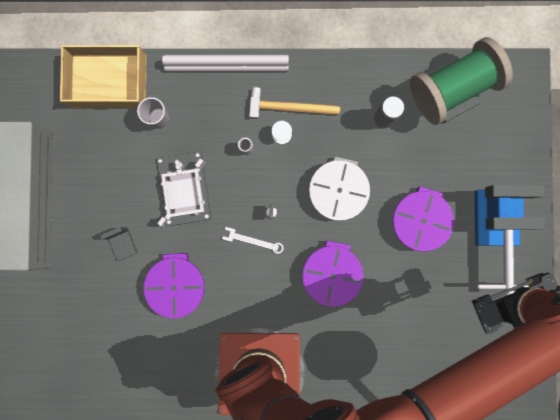

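View pics/scene0.png

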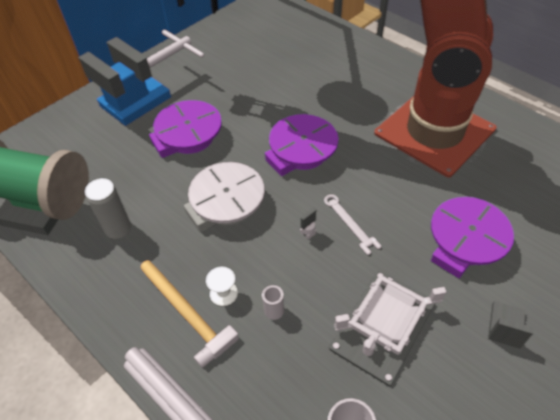

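The top view shows the rack at about (183,193), with the screw at (180,165), the top lug at (163,222), the key at (271,212) and the white turntable at (340,190). The scene view agrees with this. Next I'll measure from depth and crop in.

```bash
cat > h.py <<'E'
import numpy as np,cv2
from plant import *
from scipy.spatial.transform import Rotation as R
def look(n,f):
    s=sensors.sense(); p,d=read_camera(n); m=camera_model(n)
    if n=="wrist":
        T=np.eye(4);T[:3,:3]=R.from_rotvec(s["tool_rot"]).as_matrix();T[:3,3]=s["tcp_pos"];E=T@m["T_tool_cam"]
    else: E=m["extrinsics"]
    cv2.imwrite(f"pics/{f}.png",p[:,:,::-1]); np.savez(f"pics/{f}.npz",d=d,E=E,K=m["intrinsics"],p=p)
    return cloud(f)
def cloud(f):
    z=np.load(f"pics/{f}.npz");d=z["d"].astype(float);K=z["K"];v,u=np.mgrid[:420,:560]
    P=np.stack([(u-K[0,2])/K[0,0]*d,(v-K[1,2])/K[1,1]*d,d],-1)@z["E"][:3,:3].T+z["E"][:3,3]
    P[d==0]=np.nan
    return P,z
def pix(f,P):
    z=np.load(f"pics/{f}.npz");q=(np.atleast_2d(P)-z["E"][:3,3])@z["E"][:3,:3]
    q=q@z["K"].T;return q[:,:2]/q[:,2:]
E
python3 - <<'E'
from h import *
P,z=look("top","t1"); S,_=look("scene","s1")
def box(P,b,lo,hi):
    u0,v0,u1,v1=b;q=P[v0:v1,u0:u1].reshape(-1,3);q=q[(q[:,2]>lo)&(q[:,2]<hi)]
    return len(q),q.mean(0).round(1),q.min(0).round(),q.max(0).round()
print("key top",box(P,(255,200,290,225),55,90))
print("turntable",box(P,(303,150,375,230),42,60))
print("lug",box(P,(153,212,172,232),60,90))
print("screw",box(P,(172,158,190,173),48,70))
print("lug2",box(P,(193,150,208,165),55,85))
print("bench",box(P,(250,170,262,190),-20,20))
for n,b in(("hub",(270,118,296,146)),("bb",(235,135,256,156)),("cyl",(380,95,406,130)),("cup",(135,95,168,128)),("wrench",(220,222,288,256))):print(n,box(P,b,4,150))
img=z["p"][140:260,130:300,::-1];cv2.imwrite("pics/c1.png",cv2.resize(img,None,fx=4.5,fy=4.5,interpolation=cv2.INTER_CUBIC))
E
```

```text
key top (53, array([459.6, -29.7,  73.9]), array([441., -34.,  59.]), array([480., -23.,  82.]))
turntable (2787, array([ 520.7, -221.4,   51.7]), array([ 437., -305.,   42.]), array([ 606., -138.,   60.]))
lug (45, array([431.2, 274.3,  71.3]), array([420., 264.,  61.]), array([443., 285.,  77.]))
screw (36, array([591. , 235.8,  54.5]), array([571., 230.,  48.]), array([605., 241.,  65.]))
lug2 (31, array([597.6, 171.2,  66.7]), array([591., 162.,  55.]), array([606., 182.,  73.]))
bench (239, array([ 5.558e+02,  1.600e+01, -1.000e-01]), array([527.,  -0.,  -9.]), array([584.,  32.,  10.]))
hub (394, array([688.4, -58.9,  47.1]), array([656., -99.,   4.]), array([736., -26.,  67.]))
bb (183, array([648.4,  45.2,  38.7]), array([627.,  18.,   4.]), array([686.,  76.,  76.]))
cyl (582, array([ 729.3, -354.9,  114.8]), array([ 703., -420.,    4.]), array([ 803., -326.,  147.]))
cup (783, array([745.5, 313.6,  52. ]), array([698., 265.,   4.]), array([804., 372., 104.]))
wrench (583, array([381.6,  24.5,   7.2]), array([336., -77.,   4.]), array([432., 115.,  16.]))
```

View pics/c1.png

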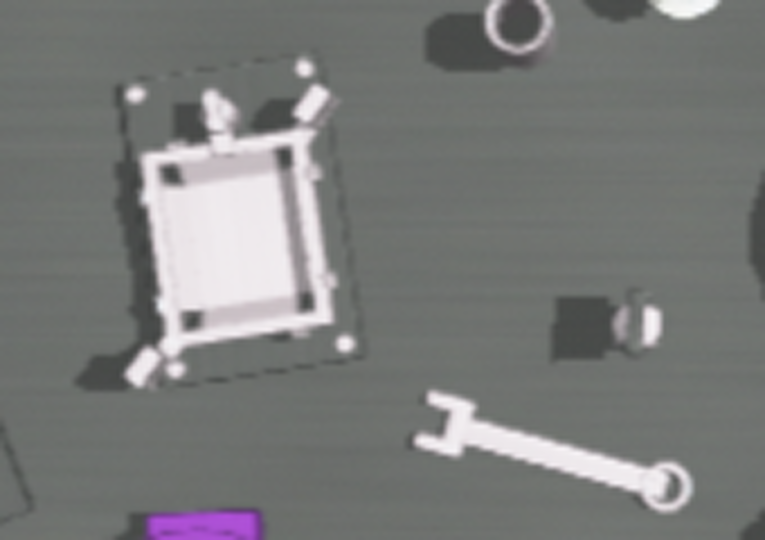

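```bash
cat >> h.py <<'E'
def head():
    M=R.from_rotvec(sensors.sense()["tool_rot"]).as_matrix();return M
def go(x,y,z,h):
    s=sensors.sense();M=head();d=M.T@(np.array([x,y,z])-s["tcp_pos"])
    a=np.degrees(np.arctan2(M[1,0],M[0,0]));t=(a-h+180)%360-180
    print("from",s["tcp_pos"].round(1),"head",a.round(1),"travel",(d/250).round(4),"yaw",round(np.radians(t)/2,4))
E
python3 -c "
from h import *
go(330,-330,300,0);go(440,-30,250,0)"
```

```text
from [ 243.8 -602.2  222. ] head 22.0 travel [ 0.7282 -0.8802 -0.3112] yaw 0.1924
from [ 243.8 -602.2  222. ] head 22.0 travel [ 1.5864 -1.8272 -0.1103] yaw 0.1924
```

>>> drive_tool(
  travel=[
    [0,0,-0.2],
    [0.73,-0.88,-0.31],
    [0.73,-0.88,-0.31],
    [0.73,-0.88,-0.31],
    [0.73,-0.88,-0.31],
    [0.73,-0.88,-0.31],
    [0.73,-0.88,-0.31],
    [0.73,-0.88,-0.31],
  ],
  yaw=[0,0.19,0.19,0.19,0.19,0.19,0.19,0.19],
)

```text
time: 1.0
tcp_pos: [333.0, -325.3, 301.2]
tool_rot: [3.141, 0.019, 0.003]
wrist_force: [-1.0, -0.5, 0.0]
width: 87.0
finger_force: 0.0
```

```bash
python3 -c "
from h import *
go(440,-30,270,0);go(445,-85,270,0)"
```

```text
from [ 333.  -325.3  301.2] head 0.7 travel [ 0.4418 -1.1761  0.1249] yaw 0.006
from [ 333.  -325.3  301.2] head 0.7 travel [ 0.4592 -0.9559  0.1251] yaw 0.006
```

>>> drive_tool(
  travel=[
    [0.46,-1,0.12],
    [0.46,-1,0.12],
    [0.46,-1,0.12],
    [0.46,-1,0.12],
    [0.46,-1,0.12],
    [0.46,-1,0.12],
    [0.46,-1,0.12],
    [0.46,-1,0.12],
  ],
  yaw=[0,0,0,0,0,0,0,0],
)

```text
time: 1.8
tcp_pos: [444.2, -79.9, 269.9]
tool_rot: [3.141, 0.008, -0.001]
wrist_force: [-0.3, -1.6, 0.0]
width: 87.2
finger_force: 0.0
```

Run:
```python
from h import *
print(sensors.sense()["joint_pos"].round(2))
P,z=look("wrist","w1")
q=P.reshape(-1,3);k=(abs(q[:,0]-460)<45)&(abs(q[:,1]+30)<40)&(q[:,2]>62)&(q[:,2]<95)
a=q[k];print(k.sum(),a.mean(0),a.min(0),a.max(0),cv2.minAreaRect(a[:,:2].astype(np.float32)))
```

```text
[ 0.56 -0.08 -0.45  1.83 -0.03  1.39 -1.45]
313 [464.89883517 -34.21235643  72.70027083] [444.57894852 -40.01379448  62.3569263 ] [484.38341677 -27.15150618  75.57841179] ((464.31024169921875, -33.590797424316406), (10.12437629699707, 39.80864334106445), 85.13430786132812)
```

View pics/w1.png

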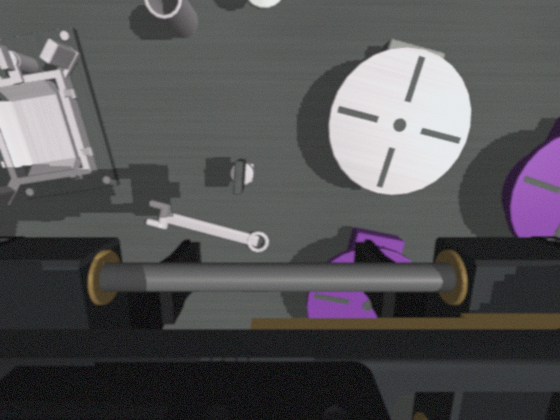

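The wrist view shows the key's handle at about (240,177), the wrench at (205,225) and the turntable centre at (400,125). I'll refine from directly above the key.

```bash
python3 -c "
from h import *
go(464,-34,160,-5)"
```

```text
from [444.1 -80.7 270. ] head 0.2 travel [ 0.0806 -0.1866  0.4398] yaw 0.0454
```

>>> drive_tool(
  travel=[
    [0.08,-0.186,0.2],
    [0.08,-0.186,0.44],
    [0.08,-0.186,0.44],
    [0.08,-0.186,0.44],
    [0.08,-0.186,0.44],
    [0.08,-0.186,0.44],
  ],
  yaw=[0.045,0.045,0.045,0.045,0.045,0.045],
)

```text
time: 2.45
tcp_pos: [465.2, -34.1, 162.0]
tool_rot: [3.138, -0.137, 0.004]
wrist_force: [-0.1, -0.0, 0.3]
width: 87.2
finger_force: 0.0
```

Run:
```python
from h import *
P,z=look("wrist","w2")
q=P.reshape(-1,3);k=(abs(q[:,0]-464)<35)&(abs(q[:,1]+34)<25)&(q[:,2]>68)&(q[:,2]<85)
a=q[k];print(k.sum(),a.mean(0),np.median(a[:,2]),cv2.minAreaRect(a[:,:2].astype(np.float32)))
go(*a.mean(0)[:2],60,-5)
```

```text
540 [465.23724182 -33.35046045  73.26011871] 73.40305996341604 ((464.62213134765625, -33.307647705078125), (9.551131248474121, 39.290550231933594), 84.86556243896484)
from [465.2 -33.9 162. ] head -5.0 travel [-0.0014 -0.0024  0.408 ] yaw 0.0002
```

>>> drive_tool(
  travel=[
    [0,-0.002,0.18],
    [0,-0.002,0.35],
    [0,-0.002,0.48],
    [0,-0.002,0.48],
    [0,-0.002,0.48],
  ],
  yaw=[0,0,0,0,0],
)

```text
time: 3.0
tcp_pos: [465.0, -32.7, 41.5]
tool_rot: [-3.139, 0.135, -0.001]
wrist_force: [0.7, 0.2, 0.8]
width: 86.9
finger_force: 0.0
```

>>> drive_tool(
  travel=[
    [0,0,0],
    [0,0,0],
    [0,0,0],
    [0,0,0],
    [0,0,0],
    [0,0,0],
    [0,0,0],
    [0,0,0],
  ],
  yaw=[0,0,0,0,0,0,0,0],
  jaw=-1,
  squeeze=35,
)

```text
time: 3.8
tcp_pos: [464.1, -32.3, 40.0]
tool_rot: [-3.139, 0.134, 0.0]
wrist_force: [0.1, 0.3, -0.4]
width: 30.9
finger_force: 0.0
```

```bash
python3 -c "
from h import *
go(465,-34,162,-5);go(575,100,200,9)"
```

```text
from [464.1 -32.3  40. ] head -4.9 travel [ 0.0039  0.0062 -0.4879] yaw 0.001
from [464.1 -32.3  40. ] head -4.9 travel [ 0.3967 -0.5653 -0.6399] yaw -0.1211
```

>>> drive_tool(
  travel=[
    [0,0,0],
    [0,0,0],
    [0,0,0],
    [0,0,0],
    [0,0,0],
  ],
  yaw=[0,0,0,0,0],
)

```text
time: 4.3
tcp_pos: [464.0, -32.4, 39.9]
tool_rot: [-3.139, 0.134, 0.0]
wrist_force: [-0.0, -0.8, -1.3]
width: 9.7
finger_force: 34.9
```

>>> drive_tool(
  travel=[
    [0,0,-0.15],
    [0,0,-0.3],
    [0,0,-0.45],
    [0.2,-0.28,-0.6],
    [0.4,-0.56,-0.64],
    [0.4,-0.56,-0.64],
    [0.4,-0.56,-0.64],
    [0.4,-0.56,-0.64],
    [0.4,-0.56,-0.64],
  ],
  yaw=[0,0,0,0,-0.06,-0.12,-0.12,-0.12,-0.12],
)

```text
time: 5.2
tcp_pos: [575.4, 99.1, 199.4]
tool_rot: [-3.132, -0.245, 0.002]
wrist_force: [0.2, -0.7, -2.8]
width: 10.2
finger_force: 34.9
```

Run:
```python
from h import *
P,z=look("wrist","w3")
go(592,234,160,9)
```

```text
from [575.2  98.  199.3] head 8.9 travel [ 0.1505 -0.5271  0.1569] yaw -0.0013
```

View pics/w3.png

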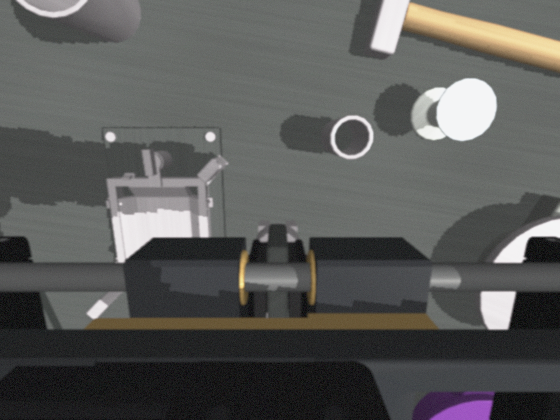

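The wrist view shows the rack left of centre, with the screw bar at about (157,160), lug2 at (213,165) and the tube at (350,137). I'll go to a closer viewpoint.

```bash
python3 -c "
from h import *
go(525,224,185,9)"
```

```text
from [575.2  98.  199.3] head 8.9 travel [-0.1206 -0.5288  0.0573] yaw -0.0013
```

>>> drive_tool(
  travel=[
    [-0.12,-0.53,0.05],
    [-0.12,-0.53,0.05],
    [-0.12,-0.53,0.05],
    [-0.12,-0.53,0.05],
    [-0.12,-0.53,0.05],
    [-0.12,-0.53,0.05],
  ],
  yaw=[0,0,0,0,0,0],
)

```text
time: 5.85
tcp_pos: [526.2, 222.6, 187.4]
tool_rot: [3.131, 0.238, 0.0]
wrist_force: [1.1, 0.2, -2.1]
width: 10.0
finger_force: 34.9
```

Run:
```python
from h import *
P,z=look("wrist","w4")
print(sensors.sense()["joint_pos"].round(2))
def f(c,r,lo,hi,n):
    q=P[:330].reshape(-1,3);k=(np.hypot(q[:,0]-c[0],q[:,1]-c[1])<r)&(q[:,2]>lo)&(q[:,2]<hi)
    a=q[k];print(n,k.sum(),a.mean(0).round(1),cv2.minAreaRect(a[:,:2].astype(np.float32)) if len(a) else "")
f((592,235),20,52,62,"screw");f((592,235),30,40,47,"tab");f((598,171),22,62,74,"lug2");f((431,274),25,68,80,"lug")
f((480,-221),0,0,0,"")if 0 else None
u=pix("w4",[592,235,56])[0].astype(int);print(u)
img=z["p"][max(0,u[1]-70):u[1]+70,max(0,u[0]-90):u[0]+90,::-1];cv2.imwrite("pics/c4.png",cv2.resize(img,None,fx=4,fy=4,interpolation=cv2.INTER_CUBIC))
```

```text
[ 0.13  0.27 -0.72  1.68  0.19  1.26 -2.04]
screw 247 [597.2 232.9  55.5] ((596.9810791015625, 232.87066650390625), (25.567182540893555, 7.881930351257324), 11.940529823303223)
tab 342 [585.6 232.1  43.4] ((581.4734497070312, 232.50001525878906), (37.91799545288086, 43.95394515991211), 52.42074203491211)
lug2 376 [600.5 170.   67.2] ((600.3894653320312, 169.3907470703125), (12.10385513305664, 24.081321716308594), 53.58972930908203)
lug 0 [nan nan nan] 
[274 137]<stdin>:6: RuntimeWarning: Mean of empty slice.
  ret = um.true_divide(
```

View pics/c4.png

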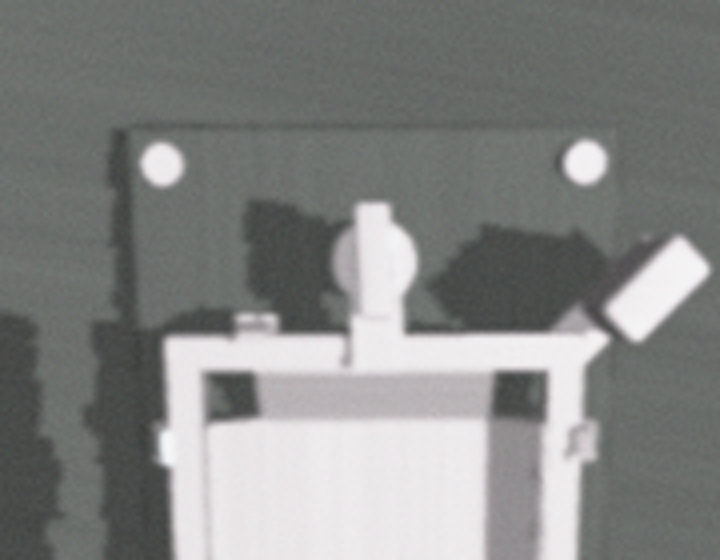

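The crop shows the screw bar at about (373,260) along the rack's x, its tab over the rim, and lug2 at (655,290). I'll check for camera bias using the key held in the hand.

Run:
```python
from h import *
for f in("w3","w4"):
    z=np.load(f"pics/{f}.npz");d=z["d"].astype(float);K=z["K"];v,u=np.mgrid[:420,:560]
    T=camera_model("wrist")["T_tool_cam"]
    P=np.stack([(u-K[0,2])/K[0,0]*d,(v-K[1,2])/K[1,1]*d,d],-1)@T[:3,:3].T+T[:3,3]
    q=P.reshape(-1,3)
    for lo,hi in((-2,4),(4,10),(10,25),(25,42)):
        k=(abs(q[:,0])<40)&(abs(q[:,1])<30)&(q[:,2]>lo)&(q[:,2]<hi)&(q[:,0]>0);a=q[k]
        if len(a):print(f,lo,hi,k.sum(),a.mean(0).round(1),a.min(0).round(1),a.max(0).round(1))
go(596.1,232.7,160,11.9)
```

```text
w3 -2 4 101 [15.9  0.2  0.2] [ 10.3 -13.5  -2. ] [20.5 13.8  3.8]
w3 4 10 139 [11.2  0.3  7.2] [  8.3 -11.3   4.4] [19.7 11.7 10. ]
w3 10 25 150 [11.5  0.5 17.7] [  5.  -13.5  10.2] [15.2 14.  24.5]
w3 25 42 154 [11.7  0.8 31. ] [  8.  -12.1  25. ] [12.5 12.8 38.9]
w4 -2 4 92 [16.3  0.5  0.3] [ 10.4 -13.4  -2. ] [20.3 13.7  4. ]
w4 4 10 140 [11.3  0.2  7.1] [  8.6 -10.7   4.3] [19.8 11.7  9.8]
w4 10 25 156 [11.6  0.6 17.7] [  4.5 -13.6  10. ] [15.1 13.9 25. ]
w4 25 42 159 [11.7  0.2 31.5] [  7.6 -12.1  25. ] [12.5 12.9 41.1]
from [526.4 222.6 187.4] head 8.7 travel [0.2819 0.002  0.1097] yaw -0.028
```

>>> drive_tool(
  travel=[
    [0.12,0,0.05],
    [0.283,0.002,0.1],
    [0.283,0.002,0.2],
    [0.283,0.002,0.31],
    [0.283,0.002,0.31],
    [0.283,0.002,0.31],
  ],
  yaw=[0,-0.028,-0.028,-0.028,-0.028,-0.028],
)

```text
time: 6.5
tcp_pos: [595.9, 234.1, 110.3]
tool_rot: [3.124, 0.328, -0.001]
wrist_force: [-0.3, -0.2, -2.7]
width: 9.5
finger_force: 34.9
```

Run:
```python
from h import *
go(596.5,233.1,82,11.9)
P,z=look("wrist","w5")
q=P.reshape(-1,3);k=(np.hypot(q[:,0]-597,q[:,1]-233)<17)&(q[:,2]>52)&(q[:,2]<59);a=q[k]
print(k.sum(),a.mean(0) if len(a) else 0)
go(596.5,233.1,82,11.9)
```

```text
from [595.9 234.1 110.3] head 12.0 travel [0.0016 0.0042 0.1132] yaw 0.0007
127 [606.31831407 234.79055576  55.37838849]
from [596.4 234.8 111.4] head 12.0 travel [-0.0013  0.0065  0.1178] yaw 0.0009
```

>>> drive_tool(
  travel=[
    [0,0.005,0],
    [0,0.005,0.03],
    [0,0.005,0.05],
    [0,0.005,0.055],
    [0,0.005,0.055],
  ],
  yaw=[0,0,0,0,0],
)

```text
time: 7.05
tcp_pos: [595.7, 234.0, 96.0]
tool_rot: [3.124, 0.331, -0.001]
wrist_force: [0.5, 0.1, -2.9]
width: 9.8
finger_force: 34.9
```

Run:
```python
from h import *
for i in range(3):
    look("wrist","w6");go(596.5,233.1,84,11.9)
```

```text
from [595.8 234.1  96.2] head 12.1 travel [0.0019 0.0045 0.0489] yaw 0.0016
from [595.9 234.2  96.4] head 12.1 travel [0.0015 0.0047 0.0495] yaw 0.0016
from [596.  234.2  96.5] head 12.1 travel [0.0012 0.0048 0.0499] yaw 0.0016
```

>>> drive_tool(
  travel=[
    [0.0015,0.0045,0],
    [0.0015,0.0045,0.01],
    [0.0015,0.0045,0.02],
    [0.0015,0.0045,0.03],
    [0.0015,0.0045,0.035],
  ],
  yaw=[0.001,0.001,0.001,0.001,0.001],
)

```text
time: 7.7
tcp_pos: [596.3, 233.0, 87.1]
tool_rot: [3.124, 0.327, -0.001]
wrist_force: [0.0, 0.8, -3.0]
width: 9.8
finger_force: 34.9
```

Run:
```python
from h import *
go(596.5,233.1,84,11.9);print(sensors.sense()["wrist_force"])
```

```text
from [596.3 233.   87.1] head 12.0 travel [ 0.0009 -0.0003  0.0124] yaw 0.0006
[ 0.01550399  0.84265376 -2.98715118]
```

>>> drive_tool(
  travel=[
    [0,0,0.006],
    [0,0,0.006],
    [0,0,0.006],
    [0,0,0.006],
    [0,0,0.006],
    [0,0,0.006],
    [0,0,0.006],
    [0,0,0.006],
    [0,0,0.006],
    [0,0,0.006],
    [0,0,0.006],
    [0,0,0.006],
  ],
  yaw=[0,-0.06,-0.12,-0.18,-0.24,-0.3,-0.36,-0.42,-0.48,-0.54,-0.6,-0.65],
)

```text
time: 8.9
tcp_pos: [596.0, 233.4, 85.9]
tool_rot: [-2.283, -2.157, 0.0]
wrist_force: [-1.5, 1.2, -3.2]
width: 9.7
finger_force: 35.0
```

Run:
```python
from h import *
go(596.5,233.1,86,86);s=sensors.sense();print(s["wrist_force"],s["ft_torque"],s["joint_pos"])
```

```text
from [596.  233.4  85.9] head 86.7 travel [-0.0012  0.0019 -0.0005] yaw 0.0064
[-1.45726338  1.16779694 -3.16620013] [ 0.2693286   0.30202094 -0.07027553] [ 0.23267425  0.59063954 -0.92020171  1.60732291  0.49554052  1.19482978
 -0.84944239]
```

>>> drive_tool(
  travel=[
    [0,0,0],
    [0,0,0],
    [0,0,0],
  ],
  yaw=[-0.03,-0.055,-0.055],
)

```text
time: 9.2
tcp_pos: [596.1, 233.4, 85.9]
tool_rot: [-2.166, -2.274, 0.0]
wrist_force: [-1.3, 0.8, -2.6]
width: 9.7
finger_force: 35.0
```

Run:
```python
from h import *
go(596.5,233.1,86,86);s=sensors.sense();print(s["wrist_force"],s["ft_torque"])
```

```text
from [596.1 233.4  85.9] head 92.8 travel [-0.0014  0.0017 -0.0004] yaw 0.0594
[-1.26581741  0.76489692 -2.60677302] [0.24804463 0.30715677 0.01831257]
```

>>> drive_tool(
  travel=[
    [0,0,0],
    [0,0,-0.05],
    [0,0,-0.12],
    [0,0,-0.25],
    [0,0,-0.42],
    [0,0,-0.42],
    [0,0,-0.42],
  ],
  yaw=[0.025,0.025,0.025,0.025,0.025,0.025,0.025],
)

```text
time: 9.9
tcp_pos: [597.3, 233.6, 193.6]
tool_rot: [2.222, 2.218, 0.005]
wrist_force: [-0.2, -0.6, -2.0]
width: 9.5
finger_force: 34.9
```

Run:
```python
from h import *
go(480,-10,180,90)
P,z=look("top","t2")
u0,v0=160,150
img=z["p"][v0:v0+40,u0:u0+50,::-1];cv2.imwrite("pics/c5.png",cv2.resize(img,None,fx=8,fy=8,interpolation=cv2.INTER_CUBIC))
```

```text
from [597.3 233.6 193.6] head 89.9 travel [-0.9751 -0.4677  0.0518] yaw -0.0008
```

>>> drive_tool(
  travel=[
    [-0.2,0,0],
    [-0.4,-0.2,0],
    [-0.4,-0.2,0],
    [-0.4,-0.2,0],
  ],
  yaw=[0,0,0,0],
)

```text
time: 10.35
tcp_pos: [544.5, 129.5, 189.9]
tool_rot: [2.227, 2.215, -0.006]
wrist_force: [-0.3, 0.0, -2.4]
width: 9.7
finger_force: 34.9
```

Run:
```python
from h import *
P,z=look("wrist","w7")
def f(c,r,lo,hi,n):
    q=P[:330].reshape(-1,3);k=(np.hypot(q[:,0]-c[0],q[:,1]-c[1])<r)&(q[:,2]>lo)&(q[:,2]<hi)
    a=q[k];print(n,k.sum(),a.mean(0).round(1),cv2.minAreaRect(a[:,:2].astype(np.float32)) if len(a) else "")
f((597,233),18,52,62,"screw");f((597,171),25,62,74,"lug2");f((434,274),28,68,80,"lug")
go(480,-10,90,90)
```

```text
screw 276 [597.1 233.1  55.5] ((597.4150390625, 232.95098876953125), (25.597644805908203, 8.224079132080078), 84.83338928222656)
lug2 336 [600.1 170.1  67.4] ((600.5612182617188, 169.78750610351562), (11.923239707946777, 24.028215408325195), 53.91672897338867)
lug 475 [437.1 271.2  72.2] ((436.4461364746094, 271.52203369140625), (11.938626289367676, 25.046302795410156), 53.7584228515625)
from [545.5 131.1 190.4] head 89.8 travel [-0.5649 -0.2593  0.4028] yaw -0.0021
```

>>> drive_tool(
  travel=[
    [-0.2,-0.1,0],
    [-0.4,-0.2,0.1],
    [-0.565,-0.26,0.25],
    [-0.565,-0.26,0.4],
    [-0.565,-0.26,0.48],
    [-0.565,-0.26,0.55],
    [-0.565,-0.26,0.55],
  ],
  yaw=[0,0,0,0,0,0,0],
)

```text
time: 11.1
tcp_pos: [479.5, -7.1, 51.3]
tool_rot: [-2.219, -2.218, 0.002]
wrist_force: [0.1, -0.0, -2.6]
width: 9.7
finger_force: 34.9
```

Run:
```python
from h import *
look("top","t3");go(480,-10,40,90);print(sensors.sense()["joint_pos"].round(2))
```

```text
from [480.6  -6.8  52.8] head 90.0 travel [-0.0128 -0.0023  0.0513] yaw -0.0001
[ 0.82  0.31 -0.99  2.02  0.31  0.98 -0.33]
```

>>> drive_tool(
  travel=[
    [0,0,0.03],
    [0,0,0.045],
    [0,0,0.049],
    [0,0,0.049],
  ],
  yaw=[0,0,0,0],
)

```text
time: 11.55
tcp_pos: [481.2, -7.9, 41.5]
tool_rot: [2.223, 2.219, 0.0]
wrist_force: [-0.7, 0.9, -2.1]
width: 9.5
finger_force: 34.9
```

>>> drive_tool(
  travel=[
    [0,0,0.004],
    [0,0,0.008],
    [0,0,0.008],
  ],
  yaw=[0,0,0],
)

```text
time: 11.85
tcp_pos: [481.4, -8.0, 39.9]
tool_rot: [2.223, 2.219, 0.0]
wrist_force: [-0.7, -0.3, 4.4]
width: 9.8
finger_force: 35.0
```

Bench contact: the force has gone to +4.4 N. I'll release and retreat.

>>> drive_tool(
  travel=[
    [0,0,0],
    [0,0,0],
    [0,0,0],
    [0,0,0],
    [0,0,0],
    [0,0,0],
    [0,0,0],
    [0,0,0],
    [0,0,0],
  ],
  yaw=[0,0,0,0,0,0,0,0,0],
  jaw=0.3,
)

```text
time: 12.75
tcp_pos: [481.0, -8.0, 39.3]
tool_rot: [-2.224, -2.219, -0.0]
wrist_force: [-0.5, 0.2, -0.3]
width: 56.1
finger_force: 0.0
```

>>> drive_tool(
  travel=[
    [0,0,-0.1],
    [0,0,-0.25],
    [0,0,-0.4],
    [0,0,-0.55],
    [0,0,-0.6],
    [0,0,-0.6],
  ],
  yaw=[0,0,0,0,0,0],
)

```text
time: 13.35
tcp_pos: [482.1, -8.2, 190.9]
tool_rot: [2.222, 2.216, 0.002]
wrist_force: [-0.2, -0.8, -0.6]
width: 56.8
finger_force: 0.0
```

Run:
```python
from h import *
P,z=look("wrist","w8")
q=P.reshape(-1,3);k=(np.hypot(q[:,0]-481,q[:,1]+8)<35)&(q[:,2]>62)&(q[:,2]<85)
a=q[k];print(k.sum(),a.mean(0),np.ptp(a,axis=0),cv2.minAreaRect(a[:,:2].astype(np.float32)))
go(436.8,271.3,180,144)
```

```text
438 [482.80637145  -6.98041558  73.12740428] [ 9.56735095 39.14366649 13.11190019] ((482.5447692871094, -8.26462173461914), (39.1684684753418, 9.520246505737305), 89.79015350341797)
from [481.2  -8.3 189.3] head 89.9 travel [ 1.118  -0.1805  0.0361] yaw -0.4725
```

>>> drive_tool(
  travel=[
    [0.2,0,0],
    [0.4,-0.09,0.03],
    [0.6,-0.18,0.03],
    [0.8,-0.18,0.03],
    [1,-0.18,0.03],
    [1,-0.18,0.03],
    [1,-0.18,0.03],
    [1,-0.18,0.03],
    [1,-0.18,0.03],
    [1,-0.18,0.03],
  ],
  yaw=[-0.07,-0.14,-0.21,-0.28,-0.35,-0.42,-0.47,-0.47,-0.47,-0.47],
)

```text
time: 14.4
tcp_pos: [436.5, 241.4, 181.2]
tool_rot: [-0.983, -2.983, 0.001]
wrist_force: [-0.5, -0.2, 0.6]
width: 56.4
finger_force: 0.0
```

Run:
```python
from h import *
P,z=look("wrist","w9")
def f(c,r,lo,hi,n):
    q=P.reshape(-1,3);k=(np.hypot(q[:,0]-c[0],q[:,1]-c[1])<r)&(q[:,2]>lo)&(q[:,2]<hi)
    a=q[k];print(n,k.sum(),a.mean(0).round(1),cv2.minAreaRect(a[:,:2].astype(np.float32)) if len(a) else "")
f((437,271),25,68,80,"lug")
go(436.8,271.3,46,143.8)
P,z=cloud("w1");f((515,-225),110,44,60,"turn")
q=P.reshape(-1,3);k=(np.hypot(q[:,0]-520,q[:,1]+221)<100)&(q[:,2]>48)&(q[:,2]<58);print(cv2.minEnclosingCircle(q[k][:,:2].astype(np.float32)))
```

```text
lug 361 [435.4 272.3  72.3] ((436.000732421875, 272.1470031738281), (11.891225814819336, 24.138837814331055), 54.51195526123047)
from [436.6 241.4 181.4] head 143.6 travel [0.0704 0.097  0.5417] yaw -0.002
turn 16341 [ 529.3 -224.9   51.7] ((525.9120483398438, -225.423828125), (168.2900390625, 168.55618286132812), 57.47915267944336)
((526.026123046875, -225.7213897705078), 85.0085678100586)
```

>>> drive_tool(
  travel=[
    [0.074,0.097,0.1],
    [0.074,0.097,0.25],
    [0.074,0.097,0.36],
    [0.074,0.097,0.36],
    [0.074,0.097,0.36],
  ],
  yaw=[0,0,0,0,0],
)

```text
time: 14.95
tcp_pos: [436.0, 272.6, 92.4]
tool_rot: [-0.979, -2.985, -0.0]
wrist_force: [-1.2, 0.4, 1.1]
width: 56.5
finger_force: 0.0
```

Run:
```python
from h import *
P,z=look("wrist","w10")
q=P.reshape(-1,3);k=(np.hypot(q[:,0]-436,q[:,1]-272)<22)&(q[:,2]>68)&(q[:,2]<80);a=q[k]
print(a.mean(0) if len(a) else 0,cv2.minAreaRect(a[:,:2].astype(np.float32)) if len(a) else 0)
go(436,272,47,143.8)
```

```text
[435.00682167 272.63238737  72.32675712] ((435.504638671875, 272.1651306152344), (11.591139793395996, 24.19678497314453), 53.88603591918945)
from [436.6 272.9  93.2] head 143.7 travel [-0.     -0.0046  0.1847] yaw -0.001
```

>>> drive_tool(
  travel=[
    [0,-0.003,0],
    [0,-0.003,0.08],
    [0,-0.003,0.15],
    [0,-0.003,0.182],
    [0,-0.003,0.182],
    [0,-0.003,0.182],
  ],
  yaw=[0,0,0,0,0,0],
)

```text
time: 15.6
tcp_pos: [435.6, 272.3, 46.7]
tool_rot: [-0.977, -2.986, -0.001]
wrist_force: [0.6, -0.9, -0.7]
width: 56.7
finger_force: 0.0
```

>>> drive_tool(
  travel=[
    [0,0,0],
    [0,0,0],
    [0,0,0],
    [0,0,0],
    [0,0,0],
    [0,0,0],
    [0,0,0],
    [0,0,0],
    [0,0,0],
  ],
  yaw=[0,0,0,0,0,0,0,0,0],
  jaw=-1,
  squeeze=15,
)

```text
time: 16.5
tcp_pos: [435.5, 272.0, 46.3]
tool_rot: [-0.978, -2.986, -0.0]
wrist_force: [-0.2, -0.1, 0.4]
width: 11.8
finger_force: 15.0
```

>>> drive_tool(
  travel=[
    [-0.002,0,-0.008],
    [-0.004,0,-0.016],
    [-0.005,0,-0.024],
    [-0.007,0,-0.032],
    [-0.009,0,-0.04],
    [-0.01,0,-0.048],
    [-0.012,0,-0.056],
    [-0.014,0,-0.064],
    [-0.014,0,-0.064],
    [-0.014,0,-0.064],
  ],
  yaw=[0,0,0,0,0,0,0,0,0,0],
)

```text
time: 17.5
tcp_pos: [438.3, 269.9, 62.4]
tool_rot: [0.978, 2.986, 0.0]
wrist_force: [-1.8, 0.3, -3.6]
width: 11.7
finger_force: 15.0
```

Run:
```python
from h import *
s=sensors.sense();print(s["wrist_force"],s["ft_torque"],s["width"])
P,z=look("wrist","w11");T,_=look("top","t4");S,_=look("scene","s4")
c=np.array([517.5,221.5]);a=np.radians(8.8);Rm=np.array([[np.cos(a),-np.sin(a)],[np.sin(a),np.cos(a)]])
for nm,Q in(("w",P),("t",T),("s",S)):
    q=Q.reshape(-1,3);l=(q[:,:2]-c)@Rm
    for x,y in((-45,-38),(-45,38),(45,38),(45,-38),(0,0)):
        k=(abs(l[:,0]-x)<8)&(abs(l[:,1]-y)<8);print(nm,x,y,k.sum(),np.nanmedian(q[k][:,2]).round(1) if k.any() else "",end=" | ")
    print()
```

```text
[-1.75677474  0.33695904 -3.60506309] [ 0.19727025  0.16866797 -0.05682616] 11.693342739656007
w -45 -38 0  | w -45 38 72 43.1 | w 45 38 0  | w 45 -38 0  | w 0 0 0  | 
t -45 -38 25 43.7 | t -45 38 110 304.4 | t 45 38 25 32.2 | t 45 -38 25 37.5 | t 0 0 34 31.0 | 
s -45 -38 49 38.9 | s -45 38 461 305.0 | s 45 38 71 34.0 | s 45 -38 71 30.2 | s 0 0 65 32.0 |
```

View pics/w11.png

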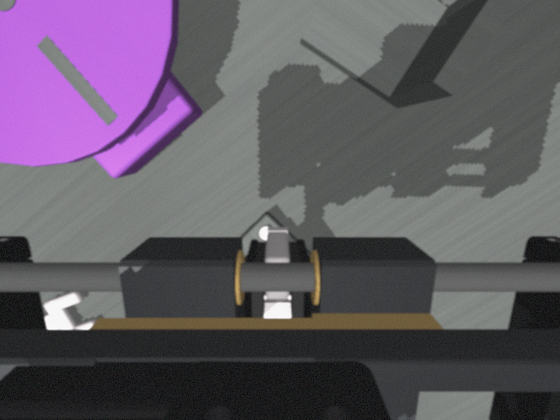

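The wrist view shows the lug held between the fingers at about (278,260). I'll fit the tray floor plane for tilt and far corner height.

```bash
cat >> h.py <<'E'
def tilt(f,c=(517.5,221.5),fx=(1.,1.)):
    P,_=cloud(f);a=np.radians(8.8);Rm=np.array([[np.cos(a),-np.sin(a)],[np.sin(a),np.cos(a)]])
    q=P.reshape(-1,3);l=(q[:,:2]-c)@Rm;k=(abs(l[:,0])<40)&(abs(l[:,1])<30)&(q[:,2]<60);l=l[k];z=q[k,2]
    for i in range(4):
        A=np.c_[l,np.ones(len(l))];w=np.linalg.lstsq(A,z,rcond=None)[0];r=abs(z-A@w);g=r<max(2.,2*r.std());l=l[g];z=z[g]
    print(f,len(z),"slope",w[:2].round(3),"c",w[2].round(1),"far",(w@[62,-52,1]).round(1),"lugcorner",(w@[-62,52,1]).round(1))
E
python3 - <<'E'
from h import *
np.savez
for f in("t1","s1","t4","s4"):tilt(f)
for f in("t1","t4","s1","s4"):
    P,_=cloud(f);q=P.reshape(-1,3);k=(np.hypot(q[:,0]-600,q[:,1]-170)<22)&(q[:,2]>60)&(q[:,2]<76);print(f,k.sum(),q[k].mean(0))
E
```

```text
t1 268 slope [-0.    0.01] c 25.6 far 25.1 lugcorner 26.1
s1 905 slope [-0.001  0.004] c 25.0 far 24.7 lugcorner 25.2
t4 256 slope [-0.059  0.048] c 31.9 far 25.8 lugcorner 38.1
s4 932 slope [-0.07   0.064] c 31.9 far 24.3 lugcorner 39.6
t1 37 [595.46755966 172.38764744  67.67598332]
t4 37 [596.85321462 171.75733174  66.48189717]
s1 93 [602.73547825 170.98265542  66.55101572]
s4 92 [603.70388823 170.94052875  66.12082188]
```

>>> drive_tool(
  travel=[
    [-0.002,0,-0.008],
    [-0.004,0,-0.016],
    [-0.006,0,-0.024],
    [-0.008,0,-0.032],
    [-0.009,0,-0.04],
    [-0.009,0,-0.04],
  ],
  yaw=[0,0,0,0,0,0],
)

```text
time: 18.25
tcp_pos: [440.4, 268.6, 72.7]
tool_rot: [0.978, 2.985, 0.0]
wrist_force: [-1.8, 0.6, -2.5]
width: 12.2
finger_force: 15.0
```

Run:
```python
from h import *
s=sensors.sense();print(s["wrist_force"],s["ft_torque"],s["width"])
look("top","t5");look("scene","s5");tilt("t5");tilt("s5")
```

```text
[-1.84191539  0.63722267 -2.49991559] [ 0.11003796  0.33539305 -0.06666095] 12.151003802922949
t5 246 slope [-0.108  0.096] c 36.9 far 25.2 lugcorner 48.6
s5 951 slope [-0.111  0.109] c 36.8 far 24.2 lugcorner 49.3
```

>>> drive_tool(
  travel=[
    [0,0,0],
    [0,0,0],
    [0,0,0],
    [0,0,-0.008],
    [0,0,-0.016],
    [0,0,-0.024],
    [0,0,-0.032],
    [0,0,-0.04],
    [0,0,-0.048],
    [0,0,-0.048],
  ],
  yaw=[0,0,0,0,0,0,0,0,0,0],
  squeeze=60,
)

```text
time: 19.35
tcp_pos: [440.3, 268.6, 84.6]
tool_rot: [0.978, 2.985, 0.0]
wrist_force: [-0.4, 0.6, -2.3]
width: 11.4
finger_force: 60.0
```

Run:
```python
from h import *
s=sensors.sense();print(s["wrist_force"],s["ft_torque"],s["width"])
look("top","t6");look("scene","s6");tilt("t6");tilt("s6")
for f in("t6","s6"):
    P,_=cloud(f);q=P.reshape(-1,3);k=(np.hypot(q[:,0]-600,q[:,1]-170)<22)&(q[:,2]>60)&(q[:,2]<76);print(f,k.sum(),q[k].mean(0))
```

```text
[-0.38138727  0.60876564 -2.34035324] [ 0.16847543 -0.05555515 -0.03402334] 11.36544830495803
t6 275 slope [-0.106  0.102] c 48.4 far 36.5 lugcorner 60.3
s6 978 slope [-0.111  0.108] c 48.6 far 36.1 lugcorner 61.1
t6 38 [595.62418594 172.31611092  67.42942996]
s6 98 [602.79262812 171.32365454  66.26877108]
```

```bash
python3 -c "
from h import *
print(sensors.sense()['joint_pos'].round(2));go(440.3,268.6,250,143.7);go(480,60,250,143.7)"
```

```text
[ 0.34  0.41 -1.15  1.91  0.42  1.1  -0.03]
from [440.2 268.5  84.4] head 143.7 travel [-2.000e-04  4.000e-04 -6.625e-01] yaw 0.0003
from [440.2 268.5  84.4] head 143.7 travel [-0.6218 -0.5784 -0.6625] yaw 0.0003
```

>>> drive_tool(
  travel=[
    [0,0,-0.1],
    [0,0,-0.22],
    [0,0,-0.36],
    [0,0,-0.5],
    [-0.08,-0.08,-0.62],
    [-0.18,-0.17,-0.66],
    [-0.3,-0.28,-0.66],
    [-0.42,-0.39,-0.66],
    [-0.53,-0.49,-0.66],
    [-0.6,-0.56,-0.66],
    [-0.62,-0.58,-0.66],
    [-0.62,-0.58,-0.66],
  ],
  yaw=[0,0,0,0,0,0,0,0,0,0,0,0],
)

```text
time: 20.65
tcp_pos: [479.3, 59.2, 249.2]
tool_rot: [-0.98, -2.984, 0.0]
wrist_force: [-0.5, 0.9, -2.6]
width: 11.8
finger_force: 60.0
```

```bash
python3 -c "
from h import *
print(sensors.sense()['joint_pos'].round(2));go(443,-172,240,143.7)"
```

```text
[ 0.91  0.05 -1.13  1.77  0.05  1.35  0.7 ]
from [479.3  59.2 249.2] head 143.6 travel [-0.4314 -0.831   0.0367] yaw -0.0006
```

>>> drive_tool(
  travel=[
    [-0.04,-0.08,0],
    [-0.1,-0.19,0],
    [-0.16,-0.31,0],
    [-0.22,-0.43,0],
    [-0.28,-0.54,0.02],
    [-0.34,-0.65,0.04],
    [-0.39,-0.75,0.04],
    [-0.42,-0.81,0.04],
    [-0.43,-0.83,0.04],
    [-0.43,-0.83,0.04],
  ],
  yaw=[0,0,0,0,0,0,0,0,0,0],
)

```text
time: 21.65
tcp_pos: [443.8, -170.0, 239.4]
tool_rot: [0.976, 2.986, 0.001]
wrist_force: [0.2, -0.5, -2.5]
width: 11.4
finger_force: 60.0
```

Run:
```python
from h import *
s=sensors.sense();print(s['joint_pos'].round(2),s["tcp_pos"],s["finger_force"])
go(443,-172,190,143.7)
look("top","t7");P,_=look("scene","s7")
for f in("t7","s7"):
    P,_=cloud(f);q=P.reshape(-1,3)
    k=(np.hypot(q[:,0]-524,q[:,1]+224)<38)&(q[:,2]>120)&(q[:,2]<260);a=q[k]
    print(f,k.sum(),np.median(a,0).round(1))
    A=np.c_[a[:,:2]-[524,-224],np.ones(len(a))];w=np.linalg.lstsq(A,a[:,2],rcond=None)[0];print("slope",w.round(3))
```

```text
[ 1.17  0.01 -0.89  1.81  0.01  1.32  1.22] [ 443.78481237 -169.96538668  239.35216209] 59.99765018932521
from [ 443.8 -170.   239.4] head 143.8 travel [-0.0023 -0.0085  0.1974] yaw 0.0007
t7 302 [ 541.4 -230.9  200.6]
slope [-1.86000e-01 -9.20000e-02  2.04301e+02]
s7 854 [ 525.1 -226.6  203. ]
slope [-1.08000e-01 -1.90000e-02  2.03121e+02]
```

View pics/s7.png

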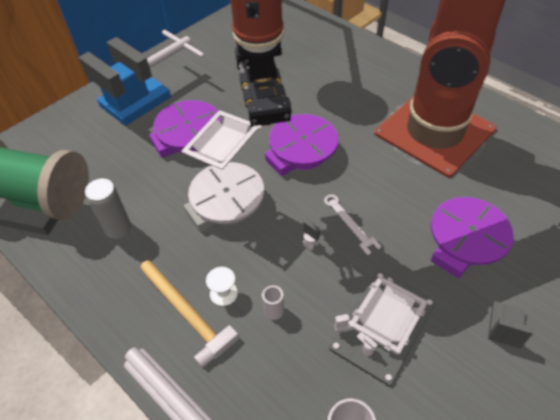

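The scene view shows the tray held roughly level at (222,138), above the turntable at (227,190). The key is upright at (310,230), and the second tray and its lug are still in the rack at (388,315). I'll lower to a hand's breadth.

>>> drive_tool(
  travel=[
    [0,-0.008,0.03],
    [0,-0.008,0.08],
    [0,-0.008,0.13],
    [0,-0.008,0.17],
    [0,-0.008,0.18],
    [0,-0.008,0.18],
    [0,-0.008,0.18],
    [0,-0.008,0.18],
    [0,-0.008,0.18],
    [0,-0.008,0.18],
  ],
  yaw=[0,0,0,0,0,0,0,0,0,0],
)

```text
time: 22.75
tcp_pos: [442.3, -172.6, 194.6]
tool_rot: [0.977, 2.985, -0.0]
wrist_force: [-0.0, 0.4, -2.7]
width: 11.6
finger_force: 60.0
```

Run:
```python
from h import *
look("scene","s8")
P,_=cloud("s8");q=P.reshape(-1,3)
k=(q[:,2]>125)&(np.hypot(q[:,0]-524,q[:,1]+222)<95)&(q[:,2]<200)&((q[:,:2]-[446,-174])@[.81,-.59]>25);a=q[k]
print(len(a),cv2.minAreaRect(a[:,:2].astype(np.float32)))
k=np.hypot(q[:,0]-523,q[:,1]+222)<28;a=q[k];a=a[a[:,2]>120]
w=np.linalg.lstsq(np.c_[a[:,:2]-[523,-222],np.ones(len(a))],a[:,2],rcond=None)[0];print(w)
k=(np.hypot(q[:,0]-600,q[:,1]-170)<22)&(q[:,2]>60)&(q[:,2]<76);print(q[k].mean(0))
s=sensors.sense();print(s["tcp_pos"],abs(s["qd"]).max(),s["finger_force"])
```

```text
2134 ((522.0816650390625, -220.37728881835938), (125.79351806640625, 108.47844696044922), 8.69383430480957)
[-1.16997977e-01  9.07463696e-02  1.57351297e+02]
[602.85723261 171.55650687  66.58644907]
[ 442.26537346 -172.59093492  194.50579298] 0.0016872899178053268 59.997518537566066
```

The tray is centred at (522,-220), against (524,-224) for the turntable. Its underside is at about 155 mm and its tilt is about 0.15 rad. It is still, so I'm handing in.

```bash
python3 -c "
from plant import *
print(sign_off())"
```

```text
the job is handed in; nothing more can be done
None
```

The job is handed in, verdict not shown: by my measurements the screw is at about 1.33 rad, the key stands upright on the bench, the tray beneath has not moved, and the top tray is held still about 100 mm over the turntable, 5 mm off centre, tilted about 0.15 rad.

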